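# Prime the lathe's lubricator

## Task

One of the two oil lubricators on the bench still has its red indicator pin down. Prime it with your fingertips: push its black plunger knob all the way down and let it spring right back up, stroke after stroke, without ramming it, until its pin stands fully out with the whole white band showing, then leave the plunger up and take the hand away. Only push: never grip the knob or pull it up, do not touch the indicator pins, and leave the other lubricator's plunger and the loose things on the bench alone.

Things in the scene. Friction and masses are not known exactly. Their poses are not given: they have to be found in the camera images.
- lubricator_a: Oil lubricator bolted to the bench: 130 x 150 mm foot, blue-grey tank, aluminium head (top 129 mm up). Origin: bench level, centre of foot. In its frame: plunger axis x 0, y +33 mm; pin x +25, y -36; black filler cap (fixed, 19 mm high) x -30, y -36; copper pipes at y -74. All but plunger and knob is below 165 mm. Its pin starts down (0 to 5 mm).
- lubricator_b: Oil lubricator bolted to the bench: 130 x 150 mm foot, blue-grey tank, aluminium head (top 129 mm up). Origin: bench level, centre of foot. In its frame: plunger axis x 0, y +33 mm; pin x +25, y -36; black filler cap (fixed, 19 mm high) x -30, y -36; copper pipes at y -74. All but plunger and knob is below 165 mm. Its pin starts fully out. Left or right varies.
- plunger_a (a joint): Plunger in m: 0 up at rest, grows as the knob is pushed straight down, 0.024 down on a hard stop. Takes about 12 N at the bottom, back up within 0.5 s of release; pulled up it goes to -0.005. A full stroke (to the stop, then fully up) raises pin_a about 4 mm: 4 to 6 strokes; shorter ones raise it less, under 6 mm not at all. The pin keeps its height; once it is out more strokes change nothing.
- plunger_b (a joint): Plunger in m: 0 up at rest, grows as the knob is pushed straight down, 0.024 down on a hard stop. Takes about 12 N at the bottom, back up within 0.5 s of release; pulled up it goes to -0.005.
- knob_a: Black mushroom knob on top of the plunger, 48 mm across, 18 mm thick, flat top 26 mm across; origin: centre of its underside. Its top is 196 mm above the bench when up, 172 mm when fully pushed. More than 50 N from the fingers on it counts as gripped or rammed.
- knob_b: Black mushroom knob on top of the plunger, 48 mm across, 18 mm thick, flat top 26 mm across; origin: centre of its underside. Its top is 196 mm above the bench when up, 172 mm when fully pushed. 
- knob_a_top (a point): Centre of the flat top of lubricator_a's plunger knob, the place to push; moves with it. z up.
- knob_b_top (a point): Centre of the flat top of lubricator_b's plunger knob; moves with it.
- pin_a (a joint): Pin height in m: 0 down (2 mm stand out of the brass block), 0.020 fully out. 12 mm thick, red, with a 5 mm white band 15 mm below its tip that shows complete from 0.018 on; from there it counts as fully out. It rises only by pumping.
- pin_b (a joint): Pin height in m: 0 down (2 mm stand out of the brass block), 0.020 fully out. 12 mm thick, red, with a 5 mm white band 15 mm below its tip that shows complete from 0.018 on; from there it counts as fully out. Starts fully out and stays so.
- indicator_a: The red pin of lubricator_a itself, 12 mm thick; its tip 2 mm above this origin, which lies 141 mm above the bench when the pin is down, 161 mm when it is fully out.
- indicator_b: The red pin of lubricator_b itself, 12 mm thick; its tip 2 mm above this origin.
- pin_a_top (a point): Tip of lubricator_a's pin: 143 mm above the bench when down, 163 mm when fully out.
- pin_b_top (a point): Tip of lubricator_b's pin.
- oil_can: Loose red oil can with a thin upright spout, 50 mm across, 115 mm high, between the lubricators; origin at its underside.
- chuck_key: Loose steel T-shaped chuck key lying on the bench, about 110 x 100 x 18 mm, on the robot's side of the lubricators; origin on the bench under it.
- wrench: Loose steel wrench lying on the bench, 170 mm long, on the robot's side of the lubricators.
- ring_blank_low: Loose turned ash-wood ring, 104 mm across, 45 mm high, lower one of a stack of two behind the lubricators; origin at its underside.
- ring_blank_top: The upper ring of that stack, same size; origin at its underside.
- bowl: Loose red-brown lacquered bowl, 124 mm across, 55 mm high, behind the lubricators; origin at its underside.
- cup_blank: Loose wooden cylinder, 64 mm across, 75 mm high, behind the lubricators; origin at its underside.
- wax_tin: Loose brass-coloured tin, 72 mm across, 50 mm high, left of the lubricators; origin at its underside.

How it is judged:
By the outcome, as a careful person would: the job done as asked, in the order asked, and still so for the second after the job is handed in, with the robot touching nothing.
It also fails if it takes over 42 s, if anything falls off the work surface, if the arm or the gripper's body presses on something with over 40 N, if the wrist force passes 120 N, or if a joint passes its speed limit or range.

## Robot

A 7-joint arm with a two-finger parallel gripper is mounted at the origin on the work surface. World frame = base frame: x ahead of the robot, y to its left, z up, the work surface at z = 0. Lengths are in m, angles in rad, forces in N, time in s.
With the tool pointing down it reaches from about 0.4 to 0.85 m from the base axis. Payload 4.5 kg.
Tool frame: the origin (TCP) lies at the very end of the fingers, on their centre line; the grasp point (between the pads) lies 19 mm behind it (r.grip_point_offset is the distance from the TCP to the grasp point, in m); z points along the fingers, y is the line along which they close (so a half turn about z gives the same grasp; the last joint's range is limited). The gripper opens to 88 mm and grips with 3 to 60 N. Pads are 18 mm wide; open, the fingers measure 123 mm over their backs; the gripper's body (75 mm by 187 mm) begins 45 mm behind the grasp point.
Start: joints at [1.239, 0.689, -0.195, 1.565, 0.157, 0.902, -0.215], TCP at [0.224, -0.584, 0.239] pointing down, gripper open.
Joint ranges: [-3.01, 3.01], [-0.46, 2.08], [-1.47, 1.51], [0.13, 2.56], [-1, 4.14], [0.04, 2.09], [-2.66, 2.66]. Speed limits (rad/s): [2.57, 2.57, 3.14, 3.14, 3.14, 3.14, 3.14].

## Interface

Orientations are given as a unit quaternion [x, y, z, w].
In Python, from plant import r gives the robot as it stands.
- The arm moves only by the tool carry_out, never from a script. Its argument "rows" is a list of rows, each a list of 3 entries, a list of its own where there are three numbers: the shift along the tool's x, y, z in cm, then the turn, a rotation vector about the tool's x, y, z in degrees, then the closure, from 0 (fully open) to 1 (shut). A call has 1 to 12 rows; each row is the pose to reach, as a shift and turn from the pose commanded when the call began, along the tool's axes at that moment; what a row does not reach only later rows make up. A row lasts 1/10 s, in which the tool goes at most 50 mm and 8.59 degrees, less where a joint would pass 70% of its speed; a pose out of reach is approached as far as the arm can. A call with a gripper value outside its range is refused whole. The fingers move at their own pace and stop on an object; "newtons" is the grip in N (left out, the last holds). Time passes only in rows, so rows that repeat a pose let the fingers close. It gives the time, the measured TCP pose, the force, the opening and the grip force at its end, in the units of the state.
- r.get_state(): the state, without advancing time (a new reading comes with each control period).
- r.snapshot(name): name is "scene" or "top"; returns a dict with "image" (480x640x3 uint8, red, green, blue), "fx", "fy", "cx", "cy" (pixels), "pose" (4x4, takes a point from camera to world coordinates). Camera axes: x right, y up, looking along -z (the intrinsics and any distortion apply to the point x, -y, -z); pixel columns grow to the right and rows downward; lengths in m; the calibration is good to about 2 mm. A picture is of the moment at which its call begins. There is no depth.
- r.finish_job(): hands the job in; it is judged then, once.
The state is a dict: "clock": time; "q": joint angles; "qd": joint speeds; "joint_torque": joint torques, N m; "tool_pos": TCP position; "eef_rot": TCP orientation; "contact_force": force on the tool from outside, world axes, zero at the start; "moment": the same for the moment, N m; "opening": opening from 0.0 (shut) to 1.0 (fully open); "finger_force": force on a finger pad.
Only numpy, scipy, OpenCV 4.12 (cv2) and the standard library are available. Lean on these libraries where they do the work, as an engineer would, in place of code of your own. Each camera call takes 0.05 s, during which the arm holds its last target. There are 200 camera calls.

## Working session

There is one attempt and no reset: what is moved stays moved. The work goes in short steps, Python scripts to look and compute and a tool call to move; the robot and the scene stay as the last step left them, time stands still between calls to the robot, and variables do not carry over. Pictures are saved under pics/ and viewed, at most 10 in all, crops included, and the job is handed in when it is done.

Besides the shell and the picture viewer there is one more tool, called after "Request:" as a command line: name --argument value ..., lists and objects as JSON in quotes. carry_out: Moves the arm, as the interface text tells. Its arguments: {"type":"object","properties":{"rows":{"type":"array"},"newtons":{"type":"number"}},"required":["rows"]}

```bash
mkdir -p pics; cat > h.py <<'E'
import numpy as np, cv2
from plant import r
def snap(n,f):
    s=r.snapshot(n); cv2.imwrite('pics/'+f,cv2.cvtColor(s['image'],cv2.COLOR_RGB2BGR)); np.save('pics/'+f[:-4],s,allow_pickle=True); return s
def ray(s,u,v):
    d=np.array([(u-s['cx'])/s['fx'],-(v-s['cy'])/s['fy'],-1]); P=np.array(s['pose']); return P[:3,3],P[:3,:3]@d
def onz(s,u,v,z):
    o,d=ray(s,u,v); return o+d*(z-o[2])/d[2]
def proj(s,p):
    P=np.array(s['pose']); c=P[:3,:3].T@(np.array(p)-P[:3,3]); return s['cx']-s['fx']*c[0]/c[2], s['cy']+s['fy']*c[1]/c[2]
E
python3 - <<'E'
from h import *
for n in('scene','top'):
    s=snap(n,n+'1.png'); print([k for k in s],s['fx'],s['cx'],s['cy'],np.round(s['pose'],3).tolist())
st=r.get_state(); print(st)
E
```

```text
['image', 'fx', 'fy', 'cx', 'cy', 'pose'] 454.5394847935812 318.2116465259745 239.65615222916603 [[0.849, -0.285, 0.445, 1.009], [0.529, 0.482, -0.699, -0.664], [-0.015, 0.828, 0.56, 0.7], [0.0, 0.0, 0.0, 1.0]]
['image', 'fx', 'fy', 'cx', 'cy', 'pose'] 594.3784428753507 309.2373173677895 236.67188258526093 [[-0.021, 0.992, -0.122, 0.378], [-1.0, -0.022, -0.003, 0.069], [-0.006, 0.122, 0.993, 1.59], [0.0, 0.0, 0.0, 1.0]]
{'clock': 0.1, 'q': array([ 1.23881586,  0.68992106, -0.19454092,  1.56623535,  0.1573171 ,
        0.90251497, -0.21508552]), 'qd': array([-7.88164692e-04, -1.46606737e-03,  8.50968353e-04, -3.29075431e-03,
       -2.54619190e-05, -1.80720985e-03,  1.61574305e-03]), 'joint_torque': array([-3.59672442e-03, -5.28495777e+01, -1.27163328e+00, -1.53836721e+01,
       -5.25897334e-02,  2.01078692e-03,  5.28772955e-05]), 'tool_pos': array([ 0.22330864, -0.58313068,  0.23797895]), 'eef_rot': array([ 9.83311166e-01,  1.81929772e-01, -2.13198133e-04, -8.14751046e-04]), 'contact_force': array([ 0.69224983,  0.32403694, -0.39055805]), 'moment': array([-0.01944184,  0.04495667, -0.0165095 ]), 'finger_force': 0.0, 'opening': 0.9981180853539717}
```

View pics/scene1.png

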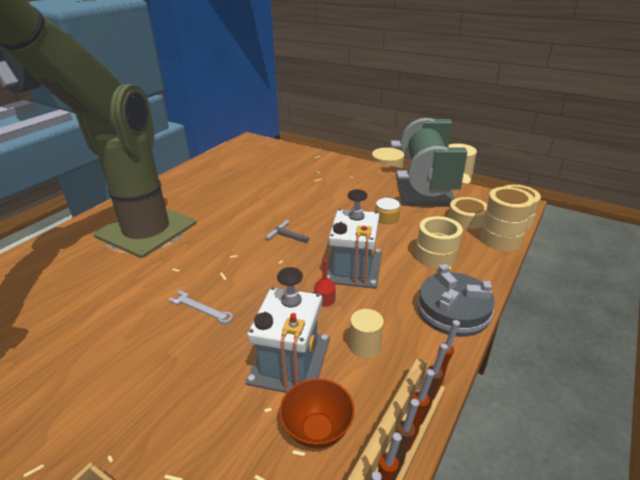

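View pics/top1.png

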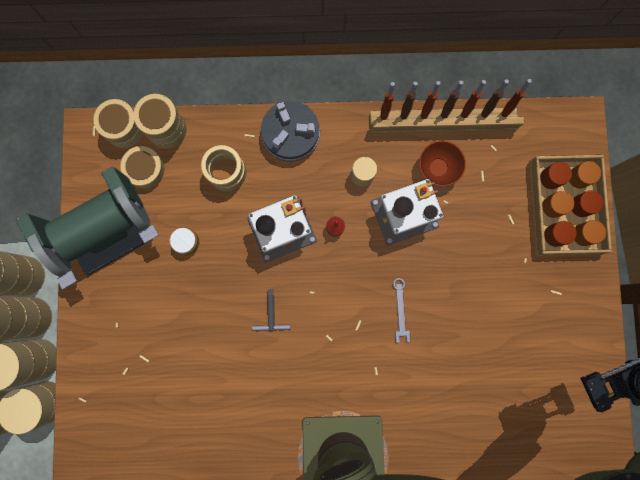

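The left lubricator (top view ~(280,225), scene ~(355,240)) shows only a red stub, so it looks like lubricator_a. The right one (top ~(410,205), scene ~(290,330)) has its pin out. Knobs are at top (266,225) and (403,207). I'll zoom in and measure.

```bash
python3 - <<'E'
from h import *
S={n:np.load(f'pics/{n}1.npy',allow_pickle=True).item() for n in('scene','top')}
a=S['scene']['image'][180:290,300:400]; b=S['scene']['image'][265:375,240:340]; t=S['top']['image'][180:280,240:350]
cv2.imwrite('pics/c1.png',cv2.cvtColor(np.hstack([cv2.resize(x,(400,400),interpolation=2) for x in(a,b)]),cv2.COLOR_RGB2BGR))
for n,(u0,v0,u1,v1) in {'top':(245,200,312,245),'scene':(325,185,375,240)}.items():
    im=S[n]['image'][v0:v1,u0:u1]; m=(im.max(2)<60).astype('uint8')
    c,l,st,ce=cv2.connectedComponentsWithStats(m)
    for i in range(1,c):
        if st[i,4]>25: print(n,st[i]+[u0,v0,0,0,0],ce[i]+[u0,v0])
E
```

```text
top [256 216  19  20 280] [264.92857143 224.95714286]
top [291 223  12  12 114] [296.72807018 228.29824561]
top [292 237  13   8  36] [297.72222222 241.58333333]
scene [334 229  11   4  27] [339.07407407 230.77777778]
```

View pics/c1.png

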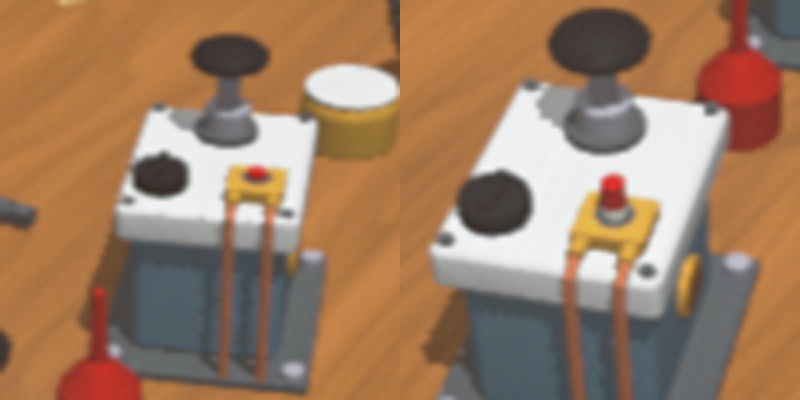

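The crop confirms it: the left lubricator's pin is down and the right one's is out with its white band. The target knob in the scene view is centred at about (357.5,195).

```bash
python3 - <<'E'
from h import *
from scipy.spatial.transform import Rotation as R
S={n:np.load(f'pics/{n}1.npy',allow_pickle=True).item() for n in('scene','top')}
im=S['scene']['image'][180:212,340:376]; m=(im.max(2)<85).astype('uint8')
c,l,st,ce=cv2.connectedComponentsWithStats(m)
for i in range(1,c): print(st[i]+[340,180,0,0,0],ce[i]+[340,180])
t=onz(S['top'],265.2,225.3,.187); s=onz(S['scene'],357.5,195,.187)
print(t,s,'pin',onz(S['top'],290,208,.143),'cap',onz(S['top'],296.7,228.3,.148),'wax',onz(S['top'],183,241,.05), 'can',onz(S['top'],336,227,.1))
q=r.get_state(); M=R.from_quat(q['eef_rot']).as_matrix(); print(M.round(3)); p=(t+s)/2
print(p, M.T@(np.array([p[0],p[1],.24])-q['tool_pos'])*100, np.degrees(np.arctan2(M[1,1],M[0,1])))
E
```

```text
[348 190  19  12 160] [356.9875 195.2125]
[0.58006633 0.17846068 0.187     ] [0.58232571 0.18199173 0.187     ] pin [0.62813479 0.12014636 0.143     ] cap [0.57654012 0.10444887 0.148     ] wax [0.5631615  0.40429012 0.05      ] can [0.58424639 0.00615727 0.1       ]
[[ 0.934  0.358 -0.001]
 [ 0.358 -0.934  0.002]
 [-0.    -0.002 -1.   ]]
[0.58119602 0.1802262  0.187     ] [ 60.73156225 -58.47800401  -0.11132889] -69.03563077994363
```

Request:
carry_out --rows '[[[1.5,-1.4,-1],[0,0,0],0.5],[[4,-3.8,-2],[0,0,0],1],[[7,-6.7,-3],[0,0,0],1],[[10.4,-10,-3],[0,0,0],1],[[13.8,-13.3,-3],[0,0,0],1],[[17.2,-16.6,-3],[0,0,0],1],[[20.6,-19.9,-3],[0,0,0],1],[[24,-23.2,-3],[0,0,0],1],[[27.4,-26.5,-3],[0,0,0],1],[[30.8,-29.8,-3],[0,0,0],1],[[34.2,-33.1,-3],[0,0,0],1],[[36,-34.8,-3],[0,0,0],1]]' --newtons 20

```text
clock: 1.3
tool_pos: [0.4367, -0.1256, 0.2687]
eef_rot: [0.983, 0.185, 0.001, -0.001]
contact_force: [0.0, -0.2, -0.0]
opening: 0.004
finger_force: 0.0
```

```bash
cat > s.py <<'E'
from h import *
from scipy.spatial.transform import Rotation as R
q=r.get_state(); M=R.from_quat(q['eef_rot']).as_matrix()
print(q['clock'],q['q'].round(2),q['tool_pos'],M.round(3).tolist(),q['opening'],q['contact_force'])
print((M.T@(np.array([.581,.180,.215])-q['tool_pos'])*100).round(2))
E
python3 s.py
```

```text
1.3 [ 0.32  0.43 -0.2   2.02  0.13  0.71 -1.16] [ 0.43666678 -0.12560285  0.26872269] [[0.932, 0.363, 0.001], [0.363, -0.932, 0.002], [0.001, -0.001, -1.0]] 0.003740248303052333 [ 0.0012862  -0.18168932 -0.03682703]
[ 24.53 -23.23   5.43]
```

Request:
carry_out --rows '[[[2,-1.9,0],[0,0,0],1],[[5,-4.7,0],[0,0,0],1],[[8.4,-7.9,0],[0,0,0],1],[[11.8,-11.1,0],[0,0,0],1],[[15.2,-14.3,0],[0,0,0],1],[[18.6,-17.5,0],[0,0,0],1],[[21.5,-20.3,0],[0,0,0],1],[[23.5,-22.2,1],[0,0,0],1],[[24.5,-23.2,2.5],[0,0,0],1],[[24.5,-23.2,4],[0,0,0],1],[[24.5,-23.2,4.5],[0,0,0],1],[[24.5,-23.2,4.5],[0,0,0],1]]'

```text
clock: 2.5
tool_pos: [0.5801, 0.1726, 0.2224]
eef_rot: [0.983, 0.181, -0.002, 0.001]
contact_force: [0.4, -0.5, -0.6]
opening: 0.005
finger_force: 0.0
```

```bash
python3 s.py; python3 - <<'E'
from h import *
s=snap('scene','s2.png'); t=snap('top','t2.png')
p=r.get_state()['tool_pos']; print(proj(s,p),proj(t,p))
a=s['image'][150:260,300:410]; b=t['image'][175:275,215:315]
cv2.imwrite('pics/c2.png',cv2.cvtColor(np.hstack([cv2.resize(x,(400,400),interpolation=2) for x in(a,b)]),cv2.COLOR_RGB2BGR))
E
```

```text
2.5 [-0.27  0.68 -0.16  1.64  0.14  0.83 -1.7 ] [0.58011283 0.17257705 0.22235825] [[0.934, 0.356, -0.003], [0.356, -0.934, -0.002], [-0.004, 0.001, -1.0]] 0.004672630252116978 [ 0.36376712 -0.5325484  -0.57111759]
[ 0.35 -0.66  0.73]
(np.float64(355.80791856708214), np.float64(182.22560889598068)) (np.float64(266.17518239675263), np.float64(222.53411585164562))
```

View pics/c2.png

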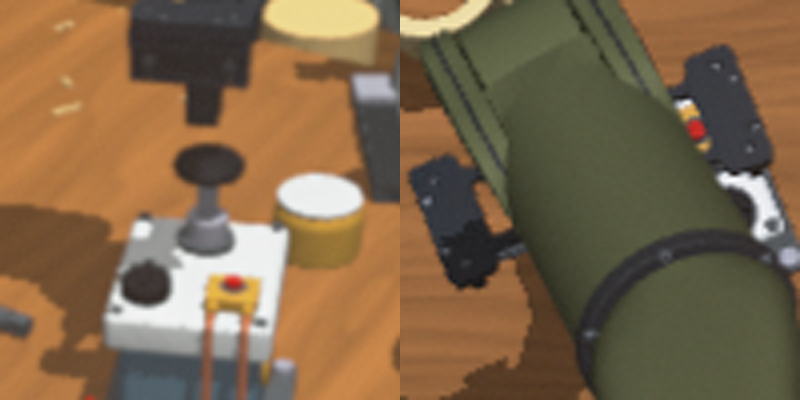

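The closed fingertips (crop (202,122)) hang just above the knob (crop (210,165)), about 7 mm off to the side. I'll correct that and make a slow first test press.

Request:
carry_out --rows '[[[0.3,-0.6,0.5],[0,0,0],1],[[0.3,-0.6,1.2],[0,0,0],1],[[0.3,-0.6,1.8],[0,0,0],1],[[0.3,-0.6,2.3],[0,0,0],1],[[0.3,-0.6,2.8],[0,0,0],1],[[0.3,-0.6,3.3],[0,0,0],1],[[0.3,-0.6,3.8],[0,0,0],1],[[0.3,-0.6,4.2],[0,0,0],1],[[0.3,-0.6,4.5],[0,0,0],1],[[0.3,-0.6,4.5],[0,0,0],1]]'

```text
clock: 3.6
tool_pos: [0.5817, 0.1809, 0.1793]
eef_rot: [0.983, 0.182, 0.0, 0.0]
contact_force: [-2.4, -1.5, 8.4]
opening: 0.006
finger_force: 3.7
```

```bash
python3 s.py
```

```text
3.6 [-0.29  0.74 -0.15  1.67  0.15  0.74 -1.72] [0.58168225 0.18085584 0.17927207] [[0.934, 0.358, 0.0], [0.358, -0.934, -0.0], [0.0, 0.0, -1.0]] 0.005630985946852395 [-2.3901809  -1.53948739  8.40331185]
[-0.09  0.06 -3.57]
```

Request:
carry_out --rows '[[[0,0,0.3],[0,0,0],1],[[0,0,0.6],[0,0,0],1],[[0,0,0.8],[0,0,0],1],[[0,0,0.9],[0,0,0],1],[[0,0,0.9],[0,0,0],1]]'

```text
clock: 4.1
tool_pos: [0.5817, 0.1809, 0.1724]
eef_rot: [0.983, 0.182, 0.001, 0.0]
contact_force: [-6.1, -1.8, 20.8]
opening: 0.005
finger_force: 10.4
```

Bottomed at 20.8 N with the TCP at 0.1724 m. Now I'll release it fully.

Request:
carry_out --rows '[[[0,0,-1.2],[0,0,0],1],[[0,0,-2.4],[0,0,0],1],[[0,0,-3.6],[0,0,0],1],[[0,0,-3.6],[0,0,0],1],[[0,0,-3.6],[0,0,0],1],[[0,0,-3.6],[0,0,0],1],[[0,0,-3.6],[0,0,0],1],[[0,0,-3.6],[0,0,0],1]]'

```text
clock: 4.9
tool_pos: [0.5815, 0.181, 0.2052]
eef_rot: [0.983, 0.182, -0.0, 0.0]
contact_force: [-0.5, -0.5, 0.1]
opening: 0.008
finger_force: 0.0
```

```bash
cat > look.py <<'E'
import sys
from h import *
k=sys.argv[1]; s=snap('scene',f's{k}.png'); a=s['image'][170:260,310:400]; cv2.imwrite(f'pics/c{k}.png',cv2.cvtColor(cv2.resize(a,(540,540),interpolation=2),cv2.COLOR_RGB2BGR))
im=s['image'][205:250,345:390].astype(int); m=(im[...,0]>120)&(im[...,1]<70)&(im[...,2]<70); v,u=np.nonzero(m); print('red px',m.sum(),v.min()+205,v.max()+205)
E
python3 s.py; python3 look.py 3
```

```text
4.9 [-0.29  0.71 -0.16  1.65  0.15  0.8  -1.72] [0.58146475 0.18096691 0.2051768 ] [[0.934, 0.358, -0.001], [0.358, -0.934, -0.0], [-0.001, 0.0, -1.0]] 0.0080845609855932 [-0.45236023 -0.45457982  0.08777907]
[-0.08  0.07 -0.98]
red px 12 225 228
```

View pics/c3.png

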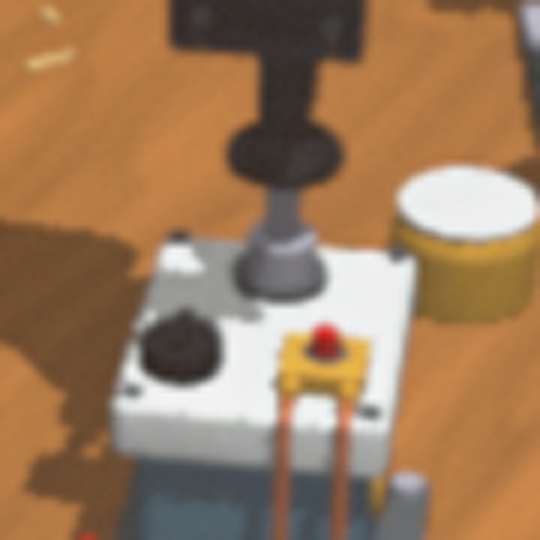

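The pin rose visibly (tip at crop (325,330)) and the knob is back up at rest. Continuing with full strokes.

Request:
carry_out --rows '[[[0,0,0.5],[0,0,0],1],[[0,0,1.5],[0,0,0],1],[[0,0,2.4],[0,0,0],1],[[0,0,3.1],[0,0,0],1],[[0,0,3.5],[0,0,0],1],[[0,0,3.6],[0,0,0],1],[[0,0,3.6],[0,0,0],1]]'

```text
clock: 5.65
tool_pos: [0.5825, 0.1814, 0.1724]
eef_rot: [0.983, 0.182, 0.001, -0.0]
contact_force: [-5.1, -0.9, 21.9]
opening: 0.005
finger_force: 11.1
```

Request:
carry_out --rows '[[[0,0,-1.2],[0,0,0],1],[[0,0,-2.4],[0,0,0],1],[[0,0,-3.6],[0,0,0],1],[[0,0,-3.6],[0,0,0],1],[[0,0,-3.6],[0,0,0],1],[[0,0,-3.6],[0,0,0],1],[[0,0,-3.6],[0,0,0],1]]'

```text
clock: 6.35
tool_pos: [0.5813, 0.1809, 0.205]
eef_rot: [0.983, 0.182, -0.001, 0.0]
contact_force: [-0.5, -0.1, -0.0]
opening: 0.005
finger_force: 0.0
```

```bash
python3 look.py 4; python3 s.py
```

```text
red px 14 224 228
6.4 [-0.29  0.71 -0.16  1.65  0.15  0.8  -1.72] [0.5813621  0.18091615 0.20507382] [[0.934, 0.358, -0.001], [0.358, -0.934, -0.0], [-0.001, 0.0, -1.0]] 0.006955553957211047 [-0.12893614  1.0209042   0.53756693]
[-0.07  0.07 -0.99]
```

Repeatable. Two more strokes, then a look.

Request:
carry_out --rows '[[[0,0,0.5],[0,0,0],1],[[0,0,1.5],[0,0,0],1],[[0,0,2.4],[0,0,0],1],[[0,0,3.1],[0,0,0],1],[[0,0,3.5],[0,0,0],1],[[0,0,3.6],[0,0,0],1],[[0,0,3.6],[0,0,0],1]]'

```text
clock: 7.1
tool_pos: [0.5824, 0.1813, 0.1724]
eef_rot: [0.983, 0.182, 0.001, -0.0]
contact_force: [-5.9, -1.9, 22.2]
opening: 0.011
finger_force: 11.5
```

Request:
carry_out --rows '[[[0,0,-1.2],[0,0,0],1],[[0,0,-2.4],[0,0,0],1],[[0,0,-3.6],[0,0,0],1],[[0,0,-3.6],[0,0,0],1],[[0,0,-3.6],[0,0,0],1],[[0,0,-3.6],[0,0,0],1],[[0,0,-3.6],[0,0,0],1]]'

```text
clock: 7.8
tool_pos: [0.5813, 0.1809, 0.2049]
eef_rot: [0.983, 0.182, -0.001, 0.0]
contact_force: [-0.3, -0.9, 0.4]
opening: 0.003
finger_force: 0.0
```

Request:
carry_out --rows '[[[0,0,0.5],[0,0,0],1],[[0,0,1.5],[0,0,0],1],[[0,0,2.4],[0,0,0],1],[[0,0,3.1],[0,0,0],1],[[0,0,3.5],[0,0,0],1],[[0,0,3.6],[0,0,0],1],[[0,0,3.6],[0,0,0],1]]'

```text
clock: 8.5
tool_pos: [0.5824, 0.1813, 0.1724]
eef_rot: [0.983, 0.182, 0.001, -0.0]
contact_force: [-5.1, -1.5, 23.4]
opening: 0.004
finger_force: 11.5
```

Request:
carry_out --rows '[[[0,0,-1.2],[0,0,0],1],[[0,0,-2.4],[0,0,0],1],[[0,0,-3.6],[0,0,0],1],[[0,0,-3.6],[0,0,0],1],[[0,0,-3.6],[0,0,0],1],[[0,0,-3.6],[0,0,0],1],[[0,0,-3.6],[0,0,0],1]]'

```text
clock: 9.2
tool_pos: [0.5813, 0.1809, 0.2049]
eef_rot: [0.983, 0.182, -0.001, 0.0]
contact_force: [-1.0, -0.0, -0.1]
opening: 0.009
finger_force: 0.0
```

```bash
python3 look.py 5; python3 s.py
```

```text
red px 16 220 225
9.25 [-0.29  0.71 -0.16  1.65  0.15  0.8  -1.72] [0.58137846 0.18092644 0.20506964] [[0.934, 0.358, -0.001], [0.358, -0.934, -0.0], [-0.001, 0.0, -1.0]] 0.005457706855206114 [ 0.4399176  -0.05578567 -0.26213618]
[-0.07  0.07 -0.99]
```

View pics/c5.png

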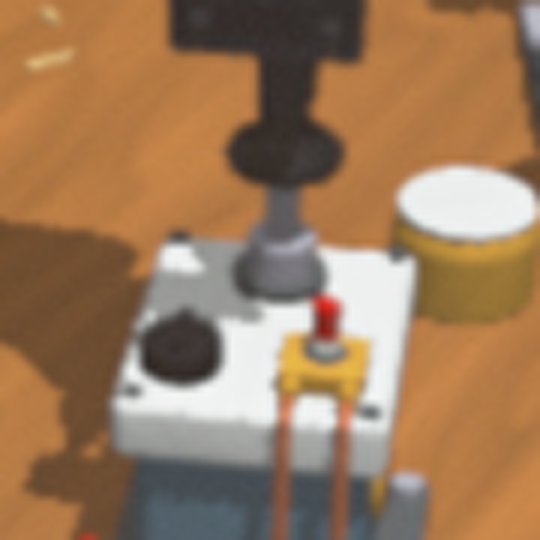

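After four strokes the pin is almost out, with some band showing at crop (325,345). Extra strokes do no harm, so I'll make two more, for the maximum of six.

Request:
carry_out --rows '[[[0,0,0.5],[0,0,0],1],[[0,0,1.5],[0,0,0],1],[[0,0,2.4],[0,0,0],1],[[0,0,3.1],[0,0,0],1],[[0,0,3.5],[0,0,0],1],[[0,0,3.6],[0,0,0],1],[[0,0,3.6],[0,0,0],1]]'

```text
clock: 9.95
tool_pos: [0.5824, 0.1813, 0.1724]
eef_rot: [0.983, 0.182, 0.001, -0.0]
contact_force: [-5.2, -1.6, 23.9]
opening: 0.004
finger_force: 11.6
```

Request:
carry_out --rows '[[[0,0,-1.2],[0,0,0],1],[[0,0,-2.4],[0,0,0],1],[[0,0,-3.6],[0,0,0],1],[[0,0,-3.6],[0,0,0],1],[[0,0,-3.6],[0,0,0],1],[[0,0,-3.6],[0,0,0],1],[[0,0,-3.6],[0,0,0],1]]'

```text
clock: 10.65
tool_pos: [0.5813, 0.1809, 0.205]
eef_rot: [0.983, 0.182, -0.001, 0.0]
contact_force: [-0.0, -0.2, -0.9]
opening: 0.003
finger_force: 0.0
```

```bash
python3 look.py 6
```

```text
red px 16 220 225
```

Request:
carry_out --rows '[[[0,0,0.5],[0,0,0],1],[[0,0,1.5],[0,0,0],1],[[0,0,2.4],[0,0,0],1],[[0,0,3.1],[0,0,0],1],[[0,0,3.5],[0,0,0],1],[[0,0,3.6],[0,0,0],1],[[0,0,3.6],[0,0,0],1]]'

```text
clock: 11.4
tool_pos: [0.5825, 0.1814, 0.1724]
eef_rot: [0.983, 0.182, 0.001, -0.0]
contact_force: [-4.4, -1.7, 22.6]
opening: 0.002
finger_force: 11.6
```

Request:
carry_out --rows '[[[0,0,-1.2],[0,0,0],1],[[0,0,-2.4],[0,0,0],1],[[0,0,-3.6],[0,0,0],1],[[0,0,-5],[0,0,0],1],[[0,0,-7],[0,0,0],1],[[0,0,-9],[0,0,0],1],[[0,0,-11],[0,0,0],1],[[0,0,-12],[0,0,0],1],[[0,0,-12],[0,0,0],1],[[0,0,-12],[0,0,0],1]]'

```text
clock: 12.4
tool_pos: [0.5812, 0.1808, 0.2889]
eef_rot: [0.983, 0.182, -0.001, 0.0]
contact_force: [-0.1, 0.4, -0.4]
opening: 0.002
finger_force: 0.0
```

```bash
python3 look.py 7
```

```text
red px 15 220 225
```

View pics/c7.png

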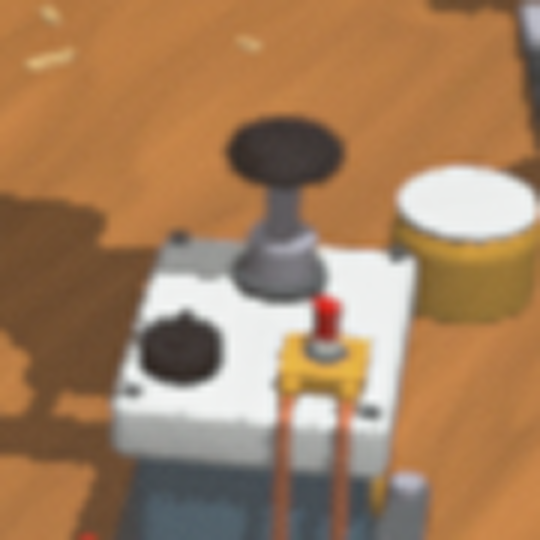

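The pin (crop (325,320)) stands out with its white band and didn't change over the last two strokes. The knob is up and the hand is clear.

```bash
python3 -c "
from plant import r
print(r.finish_job())"
```

```text
the job is handed in; nothing more can be done
None
```

I primed lubricator_a (the left one) with six full strokes, reading at most 24 N at the bottom of each; its pin is fully out with the white band showing, the plunger is up, the hand is clear, and the job was handed in at about 12.5 s.

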